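Lay the tall gift box on its back against the display step

ROBOT

A 6-joint arm with a two-finger parallel gripper is mounted at the origin on the work surface. World frame = base frame: x ahead of the robot, y to its left, z up, the work surface at z = 0. Lengths are in m, angles in rad, forces in N, time in s.
With the tool pointing down it reaches from about 0.4 to 0.825 m from the base axis. Payload 7 kg.
Tool frame: the origin (TCP) lies on the centre line of the jaws, within the pads' length; the fingertips stand tip_reach ahead of it and the grasp point (between the pads) is the TCP (tip_reach is the distance from the TCP to the fingertips, in m); z points along the fingers, y is the line along which they close (so a half turn about z gives the same grasp; the last joint's range is limited). The gripper opens to 88 mm and grips with 3 to 60 N. Pads are 19 mm wide; open, the fingers measure 130 mm over their backs; the gripper's body (78 mm by 193 mm) begins 47 mm behind the grasp point.
Start: joints at [-0.842, 0.359, 0.012, 0, -1.224, -0.288], TCP at [0.288, -0.61, 0.21] pointing down, gripper open.
Joint ranges: [-3.07, 3.07], [-1.43, 2.12], [-1.02, 1.25], [-3.03, 1.67], [-3.05, -0], [-3.03, 3.03]. Speed limits (rad/s): [2.39, 2.39, 3.01, 3.14, 3.14, 3.14].

INTERFACE

Orientations are given as [roll, pitch, yaw] about the fixed x, y, z axes, in that order (R = Rz(yaw) Ry(pitch) Rx(roll)).
In Python, from station import get_state, grab_frame, calibration, job_done, find_in, mark_of, tip_reach gives the robot as it stands.
- The arm moves only by the shell command python3 -m handwheel 'ROWS' [OPENING] [FORCE]. ROWS is JSON, a list of rows, each an object with "delta_pos": the shift along the world's x, y, z in units of 30 mm (1.0 is 30 mm), a list of three; "dr": the turn, a rotation vector about the world's x, y, z in degrees, a list of three. In form: [{"delta_pos": [tx, ty, tz], "dr": [rx, ry, rz]}, ...]. A call has 1 to 10 rows; each row shifts and turns the commanded pose from where the row before left it; what a row does not reach is not made up. A row lasts 1/10 s, in which the tool goes at most 50 mm and 8.59 degrees, less where a joint would pass 70% of its speed; a pose out of reach is approached as far as the arm can. A call is refused whole if a number of a shift passes 1 or a number of a turn 8.59, either way. A call with a gripper value outside its range is refused whole. OPENING is the closure, from -1 (fully open) to 1 (shut), set as the call begins (- or left out, the last holds). The fingers move at their own pace and stop on an object; FORCE is the grip in N (left out, the last holds). Time passes only in rows, so rows that do not move let the fingers close. It gives the time, the measured TCP pose, the force, the opening and the grip force at its end, in the units of the state.
- get_state(): the state, without advancing time (a new reading comes with each control period).
- grab_frame(name): name is "scene" or "top" or "wrist"; returns the picture (384x512x3 uint8, red, green, blue); there is no depth.
- calibration(name): a dict with "fx", "fy", "cx", "cy" (pixels), "extrinsics" (4x4, takes a point from world to camera coordinates). Camera axes: x right, y down, z forward; pixel columns grow to the right and rows downward; lengths in m; the calibration is good to about 2 mm. A picture is of the moment at which its call begins: read the wrist's pose just before it. calibration takes no time and is no camera call; for the wrist camera it gives the pose at the moment of the call.
- job_done(): hands the job in; it is judged then, once.
Trained networks look in the newest picture that a camera, given by its name, has taken for a name from the list of things; names that differ only in an ending like _2 or _b are one class to them, and where a whole thing is asked for, a point or a joint stands for the part that bears it (a point fixed in the world has none). Each returns a list of dicts, best first, with "conf" (0 to 1); they miss things now and then, are a little off and sometimes report something else, mostly with a low value. They report only what shows in the picture. A call takes as long as a camera call. They do not tell look-alikes from the thing itself.
- find_in(camera, query): "location" ([column, row] in pixels, amid what is visible of it).
- mark_of(camera, query): "location" ([column, row] in pixels: a listed point, or the origin of a listed thing).
The state is a dict: "t": time; "q": joint angles; "qd": joint speeds; "joint_efforts": joint torques, N m; "eef_pos": TCP position; "ee_rot": TCP orientation; "force": force on the tool from outside, world axes, zero at the start; "moment": the same for the moment, N m; "width": finger opening in m; "gripper_force": force on a finger pad.
Only numpy, scipy, OpenCV 4.12 (cv2) and the standard library are available. Lean on these libraries where they do the work, as an engineer would, in place of code of your own. Each camera call takes 0.05 s, during which the arm holds its last target. There are 200 camera calls.

TASK

Tip the tallest of the three white window gift boxes over backwards, away from the robot, so that it lies on its back with its heart window facing up; then push it along the table, top end first, until that end sits flush and square against the front of the low white display step. Only push it, gently, with the fingers: do not pinch, lift or carry it, and leave the two short boxes, the figurine and the round tin standing where they are.

Things in the scene. Friction and masses are not known exactly. Their poses are not given: they have to be found in the camera images.
- tall_box: white rigid gift box, 125 mm high, 80 wide (y), 45 deep (x), 150 to 310 g; window with a red heart in its front (-x) face, turned roughly to the robot; starts upright. Origin: centre of its underside; z to its top, x from window to back. The tallest box. Lying on its back, x points down, z away from the robot, and it is 45 mm high and 125 mm long.
- tall_box_head (a point): centre of the tall box's top end face (125 mm above its underside while it stands; about 22 mm above the table when it lies). Axes as the box.
- tall_box_heel (a point): middle of the tall box's lower back edge, 22.5 mm behind its origin, on the table: the edge it tips over. It stays on the table throughout a proper push.
- step: fixed white wooden display step along the far side, 700 mm long (y), 150 deep (x), 50 high, flat hearts and small frames on top (to 16 mm higher). Origin: middle of its front lower edge, at table level; the front face is its plane x = 0, x points into the step, away from the robot. At the start the boxes' centres stand 205 to 265 mm in front of this face.
- short_box_a: white rigid gift box, 75 mm high, 80 wide (y), 45 deep (x), 160 g; window with a red heart in its front (-x) face, turned roughly to the robot; starts upright. Origin: centre of its underside; z to its top, x from window to back. Leave it standing.
- short_box_b: white rigid gift box, 75 mm high, 80 wide (y), 45 deep (x), 160 g; window with a red heart in its front (-x) face, turned roughly to the robot; starts upright. Origin: centre of its underside; z to its top, x from window to back. Leave it standing.
- figurine: small white ceramic figurine, 83 mm high, 42 mm across the foot. Origin: centre of its underside. Leave it standing.
- tin: round aluminium tin, 72 mm across, 38 mm high. Origin: centre of its underside. Leave it where it is.
Not all that is in view belongs to the job. What is shaped like the short_box_b but purple or turquoise is not meant.

How it is judged:
On the way, in this order (a step that is already met when the one before it is completed fails the run):
1. the tall box lies flat on its back, window up (angle between tall_box's own x axis and vertical above 3.05 rad and height (world z) of tall_box_head below 0.03 m and linear speed of tall_box below 0.02 m/s and angular speed of tall_box below 0.1 rad/s), for 0.2 s.
2. its top end is flush and square against the front of the step (angle between tall_box's own x axis and vertical above 3.05 rad and height (world z) of tall_box_head below 0.03 m and x of tall_box_head in the frame of step above -0.008 m and angle between the z axis of tall_box and the x axis of step, either way round below 0.1 rad and y of tall_box_head in the frame of step between -0.33 and 0.33 m), for 0.2 s.
At the end, for the whole second after the job is handed in: The tall box lies at rest on its back (within 5 degrees), window up, the middle of its top end within 8 mm of the step's front face and square to it within 0.1 rad; the short boxes, figurine and tin stand upright within 20 mm of where they were (all of step 2 and linear speed of tall_box below 0.02 m/s and angular speed of tall_box below 0.1 rad/s and distance of each of short_box_a, short_box_b, figurine, tin from where it was at the start of the episode below 0.02 m and angle between each of short_box_a, short_box_b, figurine, tin's own z axis and vertical below 0.1 rad); the robot touches nothing.
It fails at once if the tall box is lifted or carried: its lower back edge comes more than 15 mm off the table (height (world z) of tall_box_heel above 0.015 m).
It fails at once if the tall box is pinched or pressed hard: the fingers act on it with more than 35 N (contact force between the fingers and tall_box above 35 N).
It fails at once if a short box, the figurine or the tin is pushed more than 20 mm or tipped (distance of any of short_box_a, short_box_b, figurine, tin from where it was at the start of the episode above 0.02 m or angle between any of short_box_a, short_box_b, figurine, tin's own z axis and vertical above 0.35 rad).
It also fails if it takes over 45 s, if anything falls off the work surface, if the arm or the gripper's body presses on something with over 40 N, if the wrist force passes 120 N, or if a joint passes its speed limit or range.

## Working session

There is one attempt and no reset: what is moved stays moved. The work goes in short steps, Python scripts to look and compute and a shell command to move; the robot and the scene stay as the last step left them, time stands still between calls to the robot, and variables do not carry over. Pictures are saved under pics/ and viewed, at most 13 in all, crops included, and the job is handed in when it is done.

```bash
mkdir -p pics; cat > h.py <<'E'
import numpy as np, cv2
from station import *
def ray(cam,px):
    c=calibration(cam);E=np.array(c["extrinsics"]);R=E[:3,:3];t=E[:3,3]
    d=R.T@np.array([(px[0]-c["cx"])/c["fx"],(px[1]-c["cy"])/c["fy"],1]);return -R.T@t,d
def at(cam,px,z):
    o,d=ray(cam,px);return o+d*(z-o[2])/d[2]
def proj(cam,p):
    c=calibration(cam);E=np.array(c["extrinsics"]);q=E[:3,:3]@np.array(p)+E[:3,3]
    return np.array([c["fx"]*q[0]/q[2]+c["cx"],c["fy"]*q[1]/q[2]+c["cy"]])
def save(cam,n):
    im=grab_frame(cam);cv2.imwrite(f"pics/{n}.png",im[:,:,::-1]);return im
E
python3 - <<'E'
from h import *
np.set_printoptions(precision=3,suppress=True)
s=get_state();print(s,tip_reach)
a=save("scene","s0");b=save("top","t0")
for cam in("scene","top"):
  print(cam,at(cam,(256,192),0), ray(cam,(256,192)))
  for q in("tall_box","tall_box_head","tall_box_heel","short_box_a","figurine","tin","step"):
    for r in mark_of(cam,q)[:4]:print(cam,q,np.round(r["location"]),round(r["conf"],2),at(cam,r["location"],.125 if "head" in q else 0))
E
```

```text
{'t': 0.0, 'q': array([-0.842,  0.359,  0.011, -0.   , -1.224, -0.288]), 'qd': array([ 0.   , -0.001, -0.001, -0.001,  0.002, -0.002]), 'joint_efforts': array([ -0.001, -58.271,  29.305,   6.997,   0.007,  -0.   ]), 'eef_pos': array([ 0.288, -0.61 ,  0.21 ]), 'ee_rot': array([ 3.14 , -0.   , -2.701]), 'force': array([ 0.166, -0.246,  0.017]), 'moment': array([ 0.004,  0.007, -0.024]), 'gripper_force': 0.0, 'width': 0.08750849497678131} 0.019
scene [ 0.512 -0.065  0.   ] (array([1.079, 0.542, 1.045]), array([-0.425, -0.455, -0.783]))
scene tall_box [264. 182.] 0.78 [ 0.464 -0.078  0.   ]
scene tall_box [220. 156.] 0.67 [ 0.493 -0.274  0.   ]
scene tall_box_heel [258. 183.] 0.65 [ 0.481 -0.09   0.   ]
scene short_box_a [320. 196.] 0.94 [0.373 0.094 0.   ]
scene short_box_a [337. 250.] 0.9 [0.49  0.263 0.   ]
scene short_box_a [298. 213.] 0.72 [0.475 0.089 0.   ]
scene short_box_a [277. 238.] 0.57 [0.589 0.108 0.   ]
scene figurine [380. 303.] 0.84 [0.533 0.451 0.   ]
scene tin [219. 156.] 0.92 [ 0.496 -0.275  0.   ]
scene step [244. 262.] 0.59 [0.715 0.101 0.   ]
top [0.556 0.043 0.   ] (array([0.47 , 0.014, 1.07 ]), array([ 0.08 ,  0.028, -0.996]))
top tall_box [302. 222.] 0.71 [ 0.469 -0.085  0.   ]
top tall_box [369. 210.] 0.28 [ 0.497 -0.276  0.   ]
top tall_box_head [308. 222.] 0.55 [ 0.467 -0.089  0.125]
top tall_box_heel [306. 216.] 0.65 [ 0.483 -0.097  0.   ]
top short_box_a [243. 218.] 0.94 [0.484 0.083 0.   ]
top short_box_a [237. 256.] 0.87 [0.375 0.1   0.   ]
top short_box_a [238. 180.] 0.81 [0.591 0.095 0.   ]
top short_box_a [173. 218.] 0.77 [0.486 0.282 0.   ]
top figurine [113. 200.] 0.66 [0.542 0.456 0.   ]
top tin [368. 210.] 0.64 [ 0.496 -0.271  0.   ]
top step [240. 134.] 0.57 [0.725 0.086 0.   ]
```

View pics/s0.png

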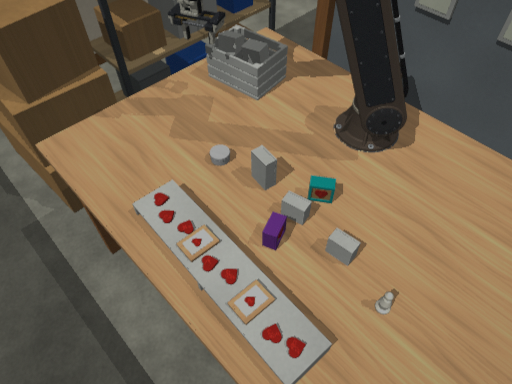

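View pics/t0.png

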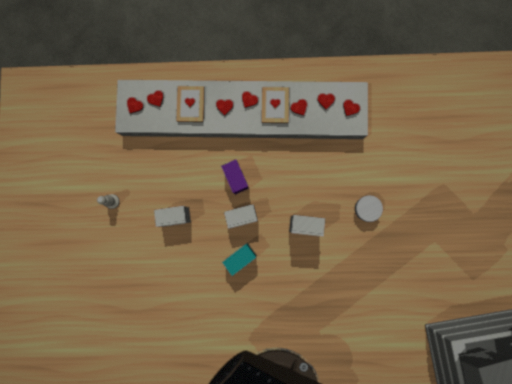

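The tall box is the one at scene (264,168) and top (308,226), next to the tin. The step's front edge runs from about (117,133) to (366,137) in the top view. I'll measure the yaws of both next.

```bash
python3 - <<'E'
from h import *
np.set_printoptions(precision=4,suppress=True)
im=cv2.imread("pics/t0.png");g=im.astype(int)
m=((g.min(2)>140)&(g.max(2)-g.min(2)<30)).astype(np.uint8)
n,l,st,c=cv2.connectedComponentsWithStats(m)
for i in range(1,n):
  if st[i,4]>150:
    k=np.argwhere(l==i)[:,::-1].astype(np.float32);r=cv2.boxPoints(cv2.minAreaRect(k))
    z=.125 if 285<c[i][0]<330 and 205<c[i][1]<245 else .05 if st[i,4]>3000 else .075
    P=np.array([at("top",p,z) for p in r]);print(st[i],z);print(P[:,:2],P.mean(0))
    e=[P[(j+1)%4]-P[j] for j in range(2)];print([(np.hypot(*v[:2]),np.degrees(np.arctan2(v[1],v[0]))) for v in e])
# step front upper edge: bottom-most bright pixel per column
xs=np.arange(130,355);ys=[]
for x in xs:
  col=g[100:150,x].sum(1);d=np.diff(col);ys.append(100+np.argmin(d[15:])+15+.5)
f=np.polyfit(xs,ys,1);ys=np.array(ys);ok=abs(ys-np.median(ys-f[0]*xs)-f[0]*xs)<2
f=np.polyfit(xs[ok],ys[ok],1);print(f,ok.sum())
for z in(.05,0):
  A=at("top",(120,np.polyval(f,120)),z);B=at("top",(364,np.polyval(f,364)),z);print(z,A,B,np.degrees(np.arctan2(*(A-B)[:2])))
E
```

```text
[  0.0136 129.9706] 225
0.05 [0.7305 0.4174 0.05  ] [ 0.7022 -0.2577  0.05  ] 2.39759441756811
0 [0.7432 0.4372 0.    ] [ 0.7136 -0.271   0.    ] 2.397594417568113
```

```bash
python3 - <<'E'
from h import *
np.set_printoptions(precision=4,suppress=True)
im=cv2.imread("pics/t0.png")
c=im[190:280,270:400];cv2.imwrite("pics/c0.png",cv2.resize(c,None,fx=6,fy=6,interpolation=cv2.INTER_CUBIC))
hsv=cv2.cvtColor(im,cv2.COLOR_BGR2HSV).astype(int)
print(im[226,308],im[245,305],im[132,300])
for th in (.85,.95):
  m=((hsv[...,1]<60)&(hsv[...,2]>th*im[226,308].max()-6)).astype(np.uint8);m[:205]=0;m[245:]=0;m[:,:280]=0;m[:,335:]=0
  k=np.argwhere(m)[:,::-1].astype(np.float32);r=cv2.boxPoints(cv2.minAreaRect(k));print(m.sum(),r)
  P=np.array([at("top",p,.125) for p in r]);print(P[:,:2],P.mean(0))
  print([(np.hypot(*v[:2]),np.degrees(np.arctan2(v[1],v[0]))) for v in (P[1]-P[0],P[2]-P[1])])
E
```

```text
[134 140 139] [ 52  79 102] [127 134 132]
582 [[291.5425 232.8466]
 [293.4713 214.5233]
 [324.8603 217.8274]
 [322.9315 236.1507]]
[[ 0.4416 -0.0468]
 [ 0.4873 -0.053 ]
 [ 0.4773 -0.1312]
 [ 0.4317 -0.1248]] [ 0.4595 -0.089   0.125 ]
[(np.float64(0.04608169786225189), np.float64(-7.691634959097131)), (np.float64(0.07885604494609884), np.float64(-97.32952916919061))]
553 [[291.8781 232.0975]
 [293.8293 214.5366]
 [324.8903 217.9878]
 [322.939  235.5488]]
[[ 0.4435 -0.0477]
 [ 0.4873 -0.0539]
 [ 0.4769 -0.1313]
 [ 0.4332 -0.1249]] [ 0.4602 -0.0894  0.125 ]
[(np.float64(0.04419963730858921), np.float64(-8.026094294856552)), (np.float64(0.07807284887599719), np.float64(-97.66152721714563))]
```

View pics/c0.png

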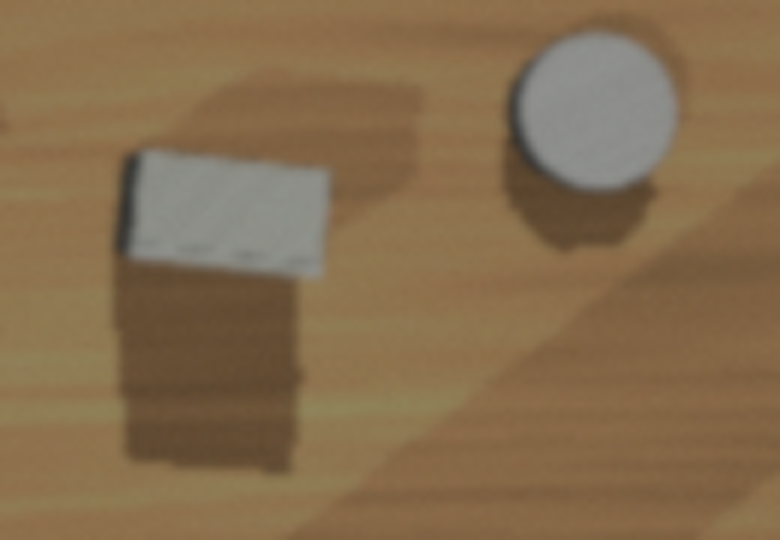

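```bash
R='{"delta_pos":[0.228,0.978,0],"dr":[0,0,-1.83]}'; python3 -m handwheel '[{"delta_pos":[0.228,0.978,0],"dr":[0,0,-1.83]},{"delta_pos":[0.228,0.978,0],"dr":[0,0,-1.83]},{"delta_pos":[0.228,0.978,0],"dr":[0,0,-1.83]},{"delta_pos":[0.228,0.978,0],"dr":[0,0,-1.83]},{"delta_pos":[0.228,0.978,0],"dr":[0,0,-1.83]},{"delta_pos":[0.228,0.978,0],"dr":[0,0,-1.83]},{"delta_pos":[0.228,0.978,0],"dr":[0,0,-1.83]},{"delta_pos":[0.228,0.978,0],"dr":[0,0,-1.83]},{"delta_pos":[0.228,0.978,0],"dr":[0,0,-1.83]}]' 0.2
python3 -m handwheel '[{"delta_pos":[0.228,0.978,0],"dr":[0,0,-1.83]},{"delta_pos":[0.228,0.978,0],"dr":[0,0,-1.83]},{"delta_pos":[0.228,0.978,0],"dr":[0,0,-1.83]},{"delta_pos":[0.228,0.978,0],"dr":[0,0,-1.83]},{"delta_pos":[0.228,0.978,0],"dr":[0,0,-1.83]},{"delta_pos":[0.228,0.978,0],"dr":[0,0,-1.83]},{"delta_pos":[0.228,0.978,0],"dr":[0,0,-1.83]},{"delta_pos":[0.228,0.978,0],"dr":[0,0,-1.83]},{"delta_pos":[0.228,0.978,0],"dr":[0,0,-1.83]},{"delta_pos":[0,0,0],"dr":[0,0,0]}]'
```

```text
t: 1.7
eef_pos: [0.3497, -0.3453, 0.2107]
ee_rot: [-3.141, 0.001, -2.99]
force: [0.6, 0.1, -0.2]
width: 0.035
gripper_force: 0.0
t: 2.7
eef_pos: [0.4119, -0.08, 0.2109]
ee_rot: [3.141, 0.001, 3.009]
force: [1.0, -1.2, -0.7]
width: 0.0349
gripper_force: 0.0
```

```bash
python3 -m handwheel '[{"delta_pos":[-0.1,0,-0.8],"dr":[0,0,0]},{"delta_pos":[0,0,-0.8],"dr":[0,0,0]},{"delta_pos":[0,0,-0.8],"dr":[0,0,0]},{"delta_pos":[0,0,-0.8],"dr":[0,0,0]},{"delta_pos":[0,0,0],"dr":[0,0,0]},{"delta_pos":[0,0,0],"dr":[0,0,0]}]'
python3 -m handwheel '[{"delta_pos":[0.1,-0.013,0],"dr":[0,0,0]},{"delta_pos":[0.1,-0.013,0],"dr":[0,0,0]},{"delta_pos":[0.1,-0.013,0],"dr":[0,0,0]},{"delta_pos":[0.1,-0.013,0],"dr":[0,0,0]},{"delta_pos":[0.1,-0.013,0],"dr":[0,0,0]},{"delta_pos":[0.1,-0.013,0],"dr":[0,0,0]}]'
python3 - <<'E'
from h import *
save("scene","s1");save("wrist","w1")
cv2.imwrite("pics/m1.png",np.hstack([cv2.resize(cv2.imread("pics/s1.png")[110:260,180:380],(400,300)),cv2.resize(cv2.imread("pics/w1.png"),(400,300))]))
E
```

```text
t: 3.3
eef_pos: [0.4082, -0.0827, 0.115]
ee_rot: [-3.141, -0.0, 3.008]
force: [1.4, -1.0, 0.2]
width: 0.035
gripper_force: 0.0
t: 3.9
eef_pos: [0.4264, -0.0847, 0.1145]
ee_rot: [3.142, 0.0, 3.007]
force: [-0.6, 0.5, -0.7]
width: 0.0353
gripper_force: 0.0
```

View pics/m1.png

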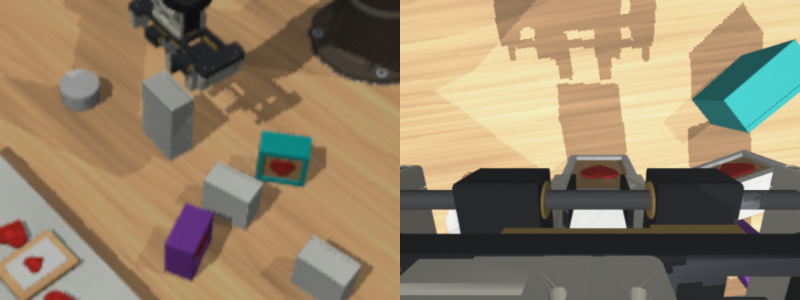

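The box is still upright. The fingers are centred on it at its window face, about to touch.

```bash
python3 -m handwheel '[{"delta_pos":[0.1,-0.013,0],"dr":[0,0,0]},{"delta_pos":[0.1,-0.013,0],"dr":[0,0,0]},{"delta_pos":[0.1,-0.013,0],"dr":[0,0,0]},{"delta_pos":[0.1,-0.013,0],"dr":[0,0,0]},{"delta_pos":[0.1,-0.013,0],"dr":[0,0,0]},{"delta_pos":[0.1,-0.013,0],"dr":[0,0,0]},{"delta_pos":[0.1,-0.013,0],"dr":[0,0,0]},{"delta_pos":[0.1,-0.013,0],"dr":[0,0,0]},{"delta_pos":[0.1,-0.013,0],"dr":[0,0,0]},{"delta_pos":[0.1,-0.013,0],"dr":[0,0,0]}]'
python3 - <<'E'
from h import *
save("scene","s2");save("wrist","w2")
cv2.imwrite("pics/m2.png",np.hstack([cv2.resize(cv2.imread("pics/s2.png")[110:260,180:380],(400,300)),cv2.resize(cv2.imread("pics/w2.png"),(400,300))]))
E
```

```text
t: 5.0
eef_pos: [0.4563, -0.0886, 0.1144]
ee_rot: [-3.142, -0.0, 3.007]
force: [0.6, -0.1, 0.2]
width: 0.0351
gripper_force: 0.0
```

View pics/m2.png

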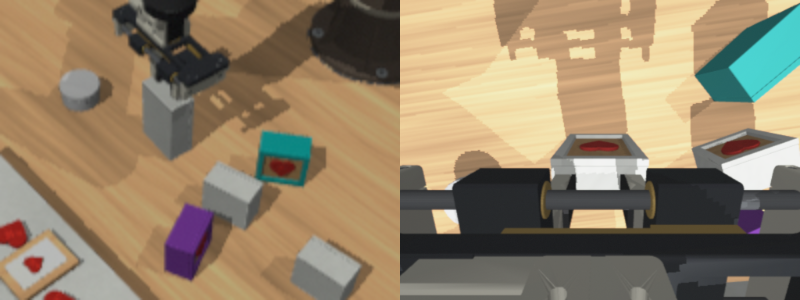

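The crop is ambiguous about whether the box has tilted. I'll overlay the model on the image to check.

```bash
python3 - <<'E'
from h import *
from itertools import product
s=get_state();p=s["eef_pos"]
out=[]
for n in("s1","s2"):
  im=cv2.imread(f"pics/{n}.png");k=5;x0,y0=225,130
  c=cv2.resize(im[y0:y0+80,x0:x0+78],None,fx=k,fy=k,interpolation=cv2.INTER_CUBIC)
  a=np.radians(-7.8);R=np.array([[np.cos(a),-np.sin(a)],[np.sin(a),np.cos(a)]])
  for dx,dy,z in product((-.0225,.0225),(-.04,.04),(0,.125)):
    q=np.append(np.array([.461,-.089])+R@[dx,dy],z);u=(proj("scene",q)-[x0,y0]+.5)*k;cv2.circle(c,tuple(int(v) for v in u),3,(0,0,255),-1)
  pp=p if n=="s2" else np.array([.4264,-.0847,.1145])
  for d in(-.019,0,.047):
   for w in(-.03,.03):
    u=(proj("scene",pp+[w*.13,w,d])-[x0,y0]+.5)*k;cv2.circle(c,tuple(int(v) for v in u),3,(0,255,0),-1)
  out.append(c)
cv2.imwrite("pics/o2.png",np.hstack(out))
E
```

```text
(no output)
```

View pics/o2.png

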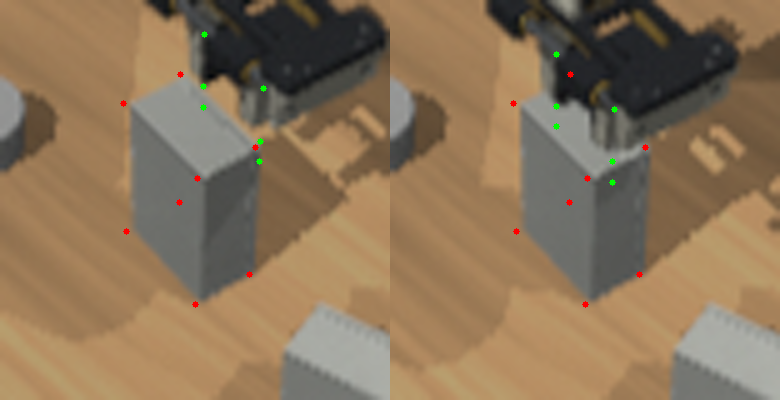

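```bash
python3 -m handwheel '[{"delta_pos":[-0.6,0.08,0],"dr":[0,0,0]},{"delta_pos":[-0.6,0.08,0],"dr":[0,0,0]},{"delta_pos":[-0.1,0,0],"dr":[0,0,0]},{"delta_pos":[0,0,-0.3],"dr":[0,0,0]},{"delta_pos":[0,0,-0.3],"dr":[0,0,0]},{"delta_pos":[0,0,0],"dr":[0,0,0]}]'
python3 - <<'E'
from h import *
import station;print(tip_reach, [k for k in dir(station) if k[0]!='_'])
s=get_state();p=s["eef_pos"];print(p)
out=[]
im=save("scene","s3")[:,:,::-1];k=6;x0,y0=235,115
c=cv2.resize(im[y0:y0+85,x0:x0+75],None,fx=k,fy=k,interpolation=cv2.INTER_CUBIC).copy()
for d in(-.019,0,.047):
   for w in(-.028,.028):
    u=(proj("scene",p+[w*.13,w,d])-[x0,y0]+.5)*k;cv2.circle(c,tuple(int(v) for v in u),2,(0,255,0),-1)
cv2.imwrite("pics/o3.png",c)
E
```

```text
t: 5.7
eef_pos: [0.4166, -0.0839, 0.0949]
ee_rot: [-3.141, -0.002, 3.007]
force: [-0.3, 0.0, -0.5]
width: 0.0349
gripper_force: 0.0
0.019 ['Unreachable', 'calibration', 'find_in', 'get_state', 'grab_frame', 'job_done', 'mark_of', 'tip_reach']
[ 0.41655097 -0.08394041  0.09487823]
```

View pics/o3.png

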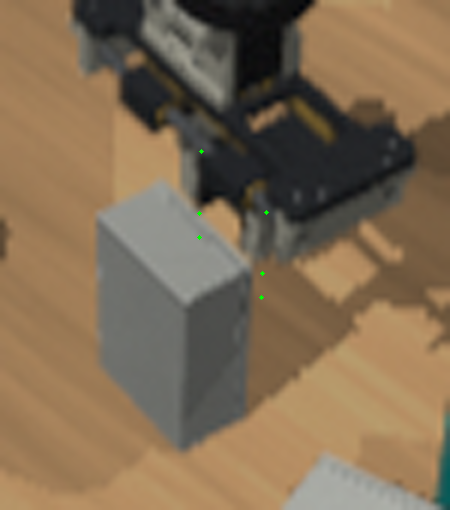

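```bash
python3 -m handwheel '[{"delta_pos":[0,0,-0.25],"dr":[0,0,0]},{"delta_pos":[0.1,-0.013,0],"dr":[0,0,0]},{"delta_pos":[0.1,-0.013,0],"dr":[0,0,0]},{"delta_pos":[0.1,-0.013,0],"dr":[0,0,0]},{"delta_pos":[0.1,-0.013,0],"dr":[0,0,0]},{"delta_pos":[0.1,-0.013,0],"dr":[0,0,0]},{"delta_pos":[0.1,-0.013,0],"dr":[0,0,0]},{"delta_pos":[0.1,-0.013,0],"dr":[0,0,0]},{"delta_pos":[0.1,-0.013,0],"dr":[0,0,0]},{"delta_pos":[0.1,-0.013,0],"dr":[0,0,0]}]'
python3 - <<'E'
from h import *
s=get_state();p=s["eef_pos"]
im=save("scene","s4")[:,:,::-1];w=save("wrist","w4")[:,:,::-1];k=6;x0,y0=235,115
c=cv2.resize(im[y0:y0+85,x0:x0+75],None,fx=k,fy=k,interpolation=cv2.INTER_CUBIC).copy()
cv2.imwrite("pics/o4.png",c)
b=cv2.imread("pics/s3.png")
# did the box's far-left side (away from gripper) move? 
r=(slice(150,195),slice(248,270))
print(np.abs(im[r].astype(int)-b[r]).mean(), cv2.phaseCorrelate(np.float32(cv2.cvtColor(b[r],6)),np.float32(cv2.cvtColor(np.ascontiguousarray(im[r]),6))))
for q in("tall_box_heel","tall_box_head","tall_box"):print(q,[(np.round(x["location"]),round(x["conf"],2)) for x in mark_of("scene",q)])
E
```

```text
t: 6.75
eef_pos: [0.4444, -0.0873, 0.089]
ee_rot: [3.142, 0.0, 3.008]
force: [-0.7, -0.3, 0.9]
width: 0.0353
gripper_force: 0.1
18.27979797979798 ((-4.635379070288241, 1.8560549952774217), 0.3350013777061745)
tall_box_heel [(array([258., 186.]), 0.64)]
tall_box_head [(array([258., 154.]), 0.75)]
tall_box [(array([264., 180.]), 0.98)]
```

View pics/o4.png

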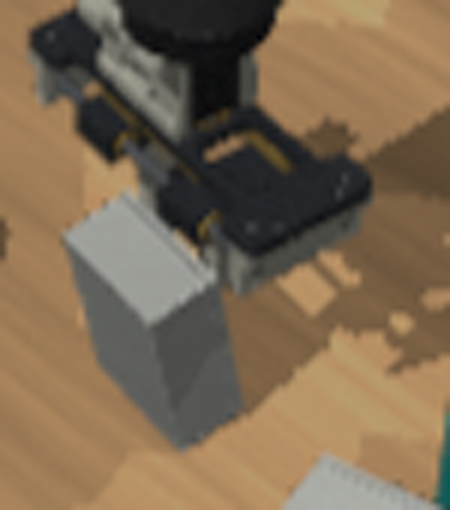

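The box is tilting cleanly about its heel.

```bash
python3 -m handwheel '[{"delta_pos":[0.08,-0.01,0],"dr":[0,0,0]},{"delta_pos":[0.08,-0.01,0],"dr":[0,0,0]},{"delta_pos":[0.08,-0.01,0],"dr":[0,0,0]},{"delta_pos":[0.08,-0.01,0],"dr":[0,0,0]},{"delta_pos":[0.08,-0.01,0],"dr":[0,0,0]},{"delta_pos":[0.08,-0.01,0],"dr":[0,0,0]},{"delta_pos":[0.08,-0.01,0],"dr":[0,0,0]},{"delta_pos":[0.08,-0.01,0],"dr":[0,0,0]},{"delta_pos":[0.08,-0.01,0],"dr":[0,0,0]},{"delta_pos":[0,0,0],"dr":[0,0,0]}]'
python3 - <<'E'
from h import *
np.set_printoptions(precision=4,suppress=True)
for cam in("scene","top"):
  save(cam,cam+"5")
  for q,z in(("tall_box_heel",0),("tall_box_head",.022),("tall_box",.022)):print(cam,q,[(np.round(x["location"]),round(x["conf"],2),at(cam,x["location"],z)) for x in mark_of(cam,q)])
E
```

```text
t: 8.0
eef_pos: [0.466, -0.09, 0.089]
ee_rot: [-3.142, 0.0, 3.007]
force: [0.4, -0.1, -0.5]
width: 0.035
gripper_force: 0.0
scene tall_box_heel [(array([259., 184.]), 0.89, array([ 0.4819, -0.0839,  0.    ]))]
scene tall_box_head [(array([241., 166.]), 0.59, array([ 0.4818, -0.172 ,  0.022 ]))]
scene tall_box [(array([262., 180.]), 0.7, array([ 0.4714, -0.0764,  0.022 ]))]
top tall_box_heel []
top tall_box_head [(array([309., 170.]), 0.72, array([ 0.6135, -0.1075,  0.022 ])), (array([367., 212.]), 0.19, array([ 0.4904, -0.264 ,  0.022 ]))]
top tall_box [(array([239., 137.]), 0.67, array([0.7122, 0.0884, 0.022 ]))]
```

```bash
python3 -m handwheel '[{"delta_pos":[-0.5,0.05,0],"dr":[0,0,1.3]},{"delta_pos":[-0.5,0,0],"dr":[0,0,1.3]},{"delta_pos":[-0.1,0,-0.5],"dr":[0,0,1.3]},{"delta_pos":[0,0,-0.8],"dr":[0,0,1.3]},{"delta_pos":[0,0,-0.8],"dr":[0,0,0]},{"delta_pos":[0,0,0],"dr":[0,0,0]},{"delta_pos":[0,0,0],"dr":[0,0,0]}]'
python3 - <<'E'
from h import *
np.set_printoptions(precision=4,suppress=True)
for cam in("scene","top"):
  save(cam,cam+"6")
  for q,z in(("tall_box_heel",0),("tall_box_head",.022),("tall_box",.022)):print(cam,q,[(np.round(x["location"]),round(x["conf"],2),at(cam,x["location"],z)) for x in mark_of(cam,q)])
k=cv2.INTER_CUBIC
cv2.imwrite("pics/m6.png",np.hstack([cv2.resize(cv2.imread("pics/scene6.png")[110:260,180:380],(400,300),interpolation=k),cv2.resize(cv2.imread("pics/top6.png")[110:260,220:420],(400,300),interpolation=k)]))
E
```

```text
t: 9.1
eef_pos: [0.4323, -0.0886, 0.0263]
ee_rot: [-3.141, -0.001, 3.099]
force: [-0.4, -0.5, 1.1]
width: 0.035
gripper_force: 0.0
scene tall_box_heel [(array([257., 184.]), 0.83, array([ 0.4838, -0.0888,  0.    ])), (array([219., 156.]), 0.65, array([ 0.4953, -0.2762,  0.    ]))]
scene tall_box_head [(array([225., 196.]), 0.71, array([ 0.61  , -0.1089,  0.022 ]))]
scene tall_box [(array([259., 182.]), 0.8, array([ 0.4859, -0.0769,  0.022 ]))]
top tall_box_heel [(array([307., 214.]), 0.64, array([ 0.4905, -0.1003,  0.    ]))]
top tall_box_head [(array([308., 168.]), 0.73, array([ 0.6184, -0.104 ,  0.022 ]))]
top tall_box [(array([307., 212.]), 0.77, array([ 0.4945, -0.0969,  0.022 ]))]
```

View pics/m6.png

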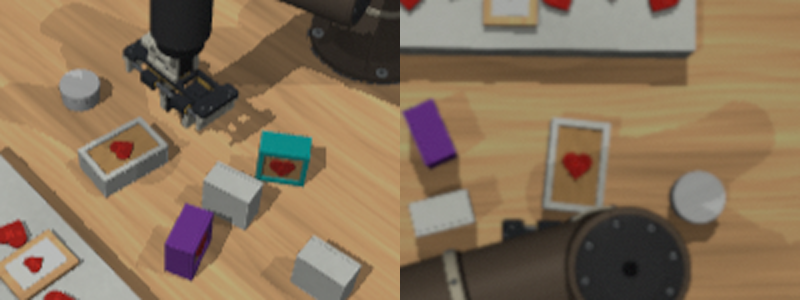

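The tall box lies on its back with the heart up. The scene view shows it at about (125,155) and the top view at (577,165). The gripper is behind its lower end, and the neighbouring items are still standing.

```bash
python3 -m handwheel '[{"delta_pos":[0.25,-0.04,-0.05],"dr":[0,0,0]},{"delta_pos":[0.25,-0.03,0],"dr":[0,0,0]},{"delta_pos":[0.25,-0.03,0],"dr":[0,0,0]},{"delta_pos":[0.25,-0.02,0],"dr":[0,0,0]},{"delta_pos":[0.15,-0.006,0],"dr":[0,0,0]},{"delta_pos":[0.15,-0.006,0],"dr":[0,0,0]},{"delta_pos":[0.15,-0.006,0],"dr":[0,0,0]},{"delta_pos":[0.15,-0.006,0],"dr":[0,0,0]},{"delta_pos":[0.15,-0.006,0],"dr":[0,0,0]},{"delta_pos":[0.15,-0.006,0],"dr":[0,0,0]}]'
python3 -m handwheel '[{"delta_pos":[0.13,-0.005,0],"dr":[0,0,0]},{"delta_pos":[0.13,-0.005,0],"dr":[0,0,0]},{"delta_pos":[0.13,-0.005,0],"dr":[0,0,0]},{"delta_pos":[0.13,-0.005,0],"dr":[0,0,0]},{"delta_pos":[0.13,-0.005,0],"dr":[0,0,0]},{"delta_pos":[0.13,-0.005,0],"dr":[0,0,0]},{"delta_pos":[0.13,-0.005,0],"dr":[0,0,0]},{"delta_pos":[0.13,-0.005,0],"dr":[0,0,0]},{"delta_pos":[0.13,-0.005,0],"dr":[0,0,0]},{"delta_pos":[0.13,-0.005,0],"dr":[0,0,0]}]'
python3 - <<'E'
from h import *
np.set_printoptions(precision=4,suppress=True)
for cam in("scene","top"):
  im=save(cam,cam+"7")
  for q,z in(("tall_box_heel",0),("tall_box_head",.022)):print(cam,q,[(np.round(x["location"]),round(x["conf"],2),at(cam,x["location"],z)) for x in mark_of(cam,q)])
E
```

```text
t: 10.5
eef_pos: [0.4899, -0.0932, 0.0244]
ee_rot: [-3.142, -0.0, 3.098]
force: [-1.1, -0.1, -0.8]
width: 0.0351
gripper_force: 0.4
t: 11.5
eef_pos: [0.529, -0.0947, 0.0244]
ee_rot: [-3.142, -0.0, 3.098]
force: [-1.0, -0.5, 0.3]
width: 0.0348
gripper_force: 0.5
scene tall_box_heel [(array([247., 194.]), 0.75, array([ 0.5387, -0.0784,  0.    ]))]
scene tall_box_head [(array([215., 206.]), 0.69, array([ 0.657 , -0.1025,  0.022 ]))]
top tall_box_heel []
top tall_box_head [(array([302., 150.]), 0.73, array([ 0.6689, -0.0888,  0.022 ]))]
```

```bash
python3 -m handwheel '[{"delta_pos":[0.11,-0.005,0],"dr":[0,0,0]},{"delta_pos":[0.11,-0.005,0],"dr":[0,0,0]},{"delta_pos":[0.11,-0.005,0],"dr":[0,0,0]},{"delta_pos":[0.11,-0.005,0],"dr":[0,0,0]},{"delta_pos":[0.11,-0.005,0],"dr":[0,0,0]},{"delta_pos":[0.1,-0.004,0],"dr":[0,0,0]},{"delta_pos":[0.1,-0.004,0],"dr":[0,0,0]},{"delta_pos":[0.1,-0.004,0],"dr":[0,0,0]},{"delta_pos":[0,0,0],"dr":[0,0,0]}]'
python3 - <<'E'
from h import *
np.set_printoptions(precision=4,suppress=True)
for cam in("scene","top"):
  im=save(cam,cam+"8")
  for q,z in(("tall_box_heel",0),("tall_box_head",.022)):print(cam,q,[(np.round(x["location"]),round(x["conf"],2),at(cam,x["location"],z)) for x in mark_of(cam,q)])
im=cv2.imread("pics/top8.png");cv2.imwrite("pics/m8.png",cv2.resize(im[120:210,250:370],None,fx=6,fy=6,interpolation=cv2.INTER_CUBIC))
E
```

```text
t: 12.7
eef_pos: [0.5548, -0.0958, 0.0244]
ee_rot: [3.142, 0.001, 3.098]
force: [-0.7, -0.1, -0.1]
width: 0.035
gripper_force: 0.0
scene tall_box_heel [(array([237., 199.]), 0.72, array([ 0.5759, -0.0867,  0.    ]))]
scene tall_box_head []
top tall_box_heel []
top tall_box_head [(array([308., 141.]), 0.52, array([ 0.6956, -0.1062,  0.022 ]))]
```

View pics/m8.png

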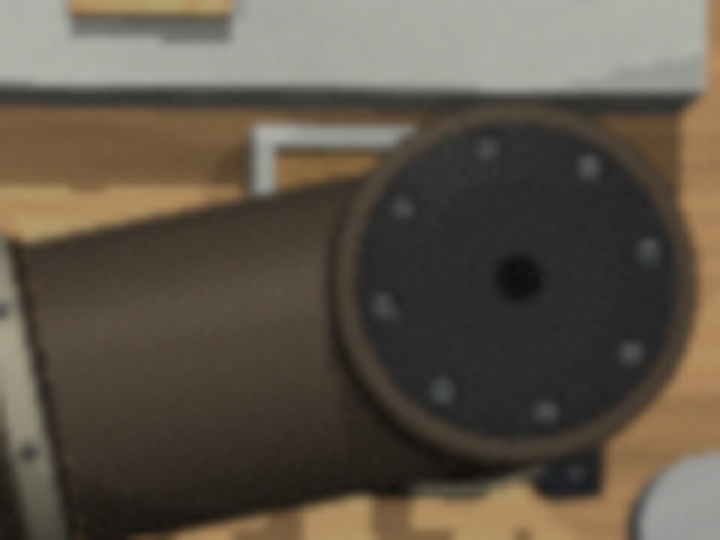

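The box's top edge at (330,130) is nearly parallel to the step's front at (330,100). About 10–15 mm is left.

```bash
python3 -m handwheel '[{"delta_pos":[0.06,-0.002,0],"dr":[0,0,0]},{"delta_pos":[0.06,-0.002,0],"dr":[0,0,0]},{"delta_pos":[0.06,-0.002,0],"dr":[0,0,0]},{"delta_pos":[0.06,-0.002,0],"dr":[0,0,0]}]'
python3 -m handwheel '[{"delta_pos":[0.05,-0.002,0],"dr":[0,0,0]},{"delta_pos":[0.05,-0.002,0],"dr":[0,0,0]}]'
python3 -m handwheel '[{"delta_pos":[0.04,-0.002,0],"dr":[0,0,0]},{"delta_pos":[0.04,-0.002,0],"dr":[0,0,0]}]'
```

```text
t: 13.4
eef_pos: [0.5613, -0.0961, 0.0244]
ee_rot: [-3.142, -0.0, 3.098]
force: [-2.2, 0.4, 1.1]
width: 0.0351
gripper_force: 1.0
t: 13.6
eef_pos: [0.5645, -0.0962, 0.0244]
ee_rot: [-3.142, -0.0, 3.098]
force: [-1.2, -0.0, 0.9]
width: 0.0352
gripper_force: 1.0
t: 13.8
eef_pos: [0.5669, -0.0963, 0.0244]
ee_rot: [3.142, -0.0, 3.098]
force: [-1.4, 0.3, 0.9]
width: 0.0349
gripper_force: 0.9
```

```bash
python3 -m handwheel '[{"delta_pos":[0.04,-0.002,0],"dr":[0,0,0]},{"delta_pos":[0.04,-0.002,0],"dr":[0,0,0]}]'
python3 -m handwheel '[{"delta_pos":[0.04,-0.002,0],"dr":[0,0,0]}]'
python3 -m handwheel '[{"delta_pos":[0.04,-0.002,0],"dr":[0,0,0]}]'
```

```text
t: 14.0
eef_pos: [0.5693, -0.0964, 0.0245]
ee_rot: [3.142, 0.0, 3.098]
force: [-1.4, -0.2, 0.5]
width: 0.0351
gripper_force: 0.8
t: 14.1
eef_pos: [0.5705, -0.0964, 0.0245]
ee_rot: [3.142, 0.0, 3.098]
force: [-2.3, 0.5, -0.5]
width: 0.0349
gripper_force: 0.8
t: 14.2
eef_pos: [0.5717, -0.0965, 0.0245]
ee_rot: [3.142, 0.0, 3.098]
force: [-1.4, 0.6, -0.0]
width: 0.035
gripper_force: 0.8
```

```bash
python3 -m handwheel '[{"delta_pos":[0.03,-0.001,0],"dr":[0,0,0]}]'|grep -E "eef|force:"
python3 -m handwheel '[{"delta_pos":[0.03,-0.001,0],"dr":[0,0,0]}]'|grep -E "eef|force:"
python3 -m handwheel '[{"delta_pos":[0.03,-0.001,0],"dr":[0,0,0]}]'|grep -E "eef|force:"
```

```text
eef_pos: [0.572, -0.0966, 0.0244]
force: [-4.5, 1.2, 4.5]
gripper_force: 2.8
eef_pos: [0.5721, -0.0966, 0.0243]
force: [-6.7, 3.0, 6.4]
gripper_force: 4.6
eef_pos: [0.5722, -0.0966, 0.0243]
force: [-9.7, 2.5, 8.7]
gripper_force: 6.3
```

The box has reached the step. One more light press to seat it, then I'll back off and lift clear.

```bash
python3 -m handwheel '[{"delta_pos":[0.03,-0.001,0],"dr":[0,0,0]},{"delta_pos":[0,0,0],"dr":[0,0,0]},{"delta_pos":[0,0,0],"dr":[0,0,0]}]'|grep -E "eef|force:"
python3 -m handwheel '[{"delta_pos":[-0.1,0.004,0],"dr":[0,0,0]},{"delta_pos":[-0.1,0.004,0],"dr":[0,0,0]},{"delta_pos":[-0.4,0.02,0],"dr":[0,0,0]},{"delta_pos":[-1,0.04,0],"dr":[0,0,0]},{"delta_pos":[-1,0.04,0.5],"dr":[0,0,0]},{"delta_pos":[-1,0,1],"dr":[0,0,0]},{"delta_pos":[-0.5,0,1],"dr":[0,0,0]},{"delta_pos":[0,0,1],"dr":[0,0,0]},{"delta_pos":[0,0,1],"dr":[0,0,0]},{"delta_pos":[0,0,0],"dr":[0,0,0]}]'
python3 - <<'E'
from h import *
np.set_printoptions(precision=4,suppress=True)
for cam in("scene","top"):
  save(cam,cam+"9")
  for q,z in(("tall_box_heel",0),("tall_box_head",.022),("short_box_a",0),("figurine",0),("tin",0)):print(cam,q,[(np.round(x["location"]),round(x["conf"],2),at(cam,x["location"],z)) for x in mark_of(cam,q)])
k=cv2.INTER_CUBIC
cv2.imwrite("pics/m9.png",np.hstack([cv2.resize(cv2.imread("pics/scene9.png")[130:280,150:350],(400,300),interpolation=k),cv2.resize(cv2.imread("pics/top9.png")[120:210,250:370],(400,300),interpolation=k)]))
E
```

```text
eef_pos: [0.5722, -0.0966, 0.0243]
force: [-11.4, 2.8, 9.4]
gripper_force: 6.7
t: 15.8
eef_pos: [0.4544, -0.0932, 0.1637]
ee_rot: [3.14, 0.008, 3.099]
force: [0.7, 0.1, 0.1]
width: 0.0351
gripper_force: 0.0
scene tall_box_heel [(array([236., 200.]), 0.73, array([ 0.5835, -0.0871,  0.    ]))]
scene tall_box_head [(array([203., 215.]), 0.79, array([ 0.7078, -0.1005,  0.022 ]))]
scene short_box_a [(array([292., 215.]), 0.87, array([0.4943, 0.0829, 0.    ])), (array([319., 194.]), 0.68, array([0.3668, 0.0863, 0.    ])), (array([276., 236.]), 0.64, array([0.586 , 0.1042, 0.    ])), (array([338., 250.]), 0.61, array([0.4876, 0.2641, 0.    ]))]
scene figurine [(array([382., 306.]), 0.82, array([0.5357, 0.458 , 0.    ])), (array([294., 213.]), 0.7, array([0.4852, 0.0814, 0.    ]))]
scene tin [(array([218., 157.]), 0.85, array([ 0.4998, -0.277 ,  0.    ]))]
top tall_box_heel [(array([306., 182.]), 0.88, array([ 0.5822, -0.0992,  0.    ]))]
top tall_box_head [(array([305., 132.]), 0.74, array([ 0.7213, -0.1003,  0.022 ]))]
top short_box_a [(array([174., 216.]), 0.96, array([0.492 , 0.2783, 0.    ])), (array([236., 182.]), 0.85, array([0.5866, 0.0999, 0.    ])), (array([242., 218.]), 0.76, array([0.4842, 0.084 , 0.    ]))]
top figurine [(array([117., 201.]), 0.81, array([0.5399, 0.4451, 0.    ]))]
top tin [(array([242., 217.]), 0.28, array([0.4865, 0.0851, 0.    ]))]
```

View pics/m9.png

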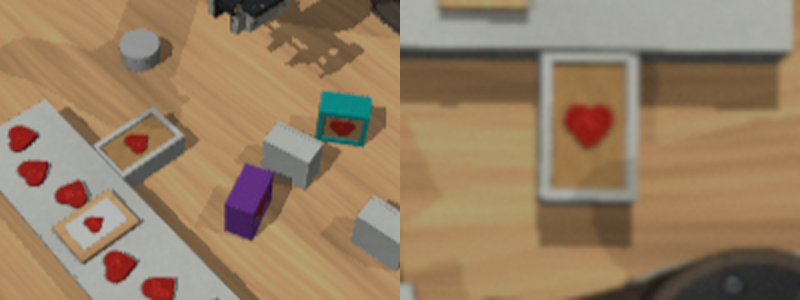

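The box's top end sits flush and square against the step at (588,52) with the heart up. Everything else is in place and the arm is clear.

```bash
python3 -c "
from station import *;print(job_done())"
```

```text
the job is handed in; nothing more can be done
None
```

I handed the job in at about 16 s of the 45 s allowed: the tall box lies on its back, heart up, with its top end flush and square against the step; the short boxes, figurine and tin are still standing where they were, and the hand-in returned no verdict.

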